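# Hang the microscope lens on the sprung hook in the optics cabinet

## Robot

A 7-joint arm with a two-finger parallel gripper is mounted at the origin on the work surface. World frame = base frame: x ahead of the robot, y to its left, z up, the work surface at z = 0. Lengths are in m, angles in rad, forces in N, time in s.
With the tool pointing down it reaches from about 0.425 to 1.025 m from the base axis. Payload 3.6 kg.
Tool frame: the origin (TCP) lies on the centre line of the jaws, within the pads' length; the fingertips stand env.tips_ahead ahead of it and the grasp point (between the pads) is the TCP (env.tips_ahead is the distance from the TCP to the fingertips, in m); z points along the fingers, y is the line along which they close (so a half turn about z gives the same grasp; the last joint's range is limited). The gripper opens to 85 mm and grips with 20 to 120 N. Pads are 22 mm wide; open, the fingers measure 114 mm over their backs; the gripper's body (76 mm by 85 mm) begins 54 mm behind the grasp point. The pads swing forward as they close: fully open they stand 13 mm farther back than shut.
Start: joints at [1.125, 0.591, 0.048, 1.609, -0.033, 0.943, -0.034], TCP at [0.25, -0.681, 0.25] pointing down, gripper open.
Joint ranges: [-2.69, 2.69], [-0.47, 2.24], [-1.27, 1.36], [0.19, 2.51], [-1.53, 4.68], [0.08, 2.07], [-3.09, 3.09]. Speed limits (rad/s): [2.57, 2.57, 3.14, 3.14, 3.14, 3.14, 3.14].

## Interface

Orientations are given as a unit quaternion [w, x, y, z].
In Python, from station import env, vision gives the robot as it stands.
- The arm moves only by the tool drive_tool, never from a script. Its argument "rows" is a list of rows, each a list of 3 entries, a list of its own where there are three numbers: the shift along the world's x, y, z normalised to -1 to 1, where 1 is 0.4 m, then the turn, a rotation vector about the world's x, y, z normalised to -1 to 1, where 1 is 0.5 rad, then the finger opening in mm, from 0 to 85.4. In form: [[[tx, ty, tz], [wx, wy, wz], fingers], ...]. A call has 1 to 5 rows; each row is the pose to reach, as a shift and turn from the pose commanded when the call began; what a row does not reach only later rows make up. A row lasts 1/10 s, in which the tool goes at most 50 mm and 8.59 degrees, less where a joint would pass 70% of its speed; a pose out of reach is approached as far as the arm can. A call with a number of a shift or a turn outside -1 to 1 is refused whole. A call with a gripper value outside its range is refused whole. The fingers move at their own pace and stop on an object; "newtons" is the grip in N (left out, the last holds). Time passes only in rows, so rows that repeat a pose let the fingers close. It gives the time, the measured TCP pose, the force, the opening and the grip force at its end, in the units of the state.
- env.observe(): the state, without advancing time (a new reading comes with each control period).
- vision.grab_frame(name): name is "side" or "top" or "wrist"; returns (picture, depth): 384x512x3 uint8, red, green, blue; 384x512 float32, m along the optical axis (not along the pixel's ray), 0 where there is no reading.
- vision.calibration(name): a dict with "fovy" (degrees; the focal length in pixels is half the picture's height over the tangent of half this angle, whatever the lens; pixels are square), "cx", "cy" (the principal point, pixels), "rvec" (rotation vector, rad) and "tvec" (3), from world to camera coordinates, as OpenCV has them. Camera axes: x right, y down, z forward; pixel columns grow to the right and rows downward; lengths in m; the calibration is good to about 2 mm. A picture is of the moment at which its call begins: read the wrist's pose just before it. calibration takes no time and is no camera call; for the wrist camera it gives the pose at the moment of the call.
- env.close_job(): hands the job in; it is judged then, once.
The state is a dict: "t": time; "q": joint angles; "joint_vel": joint speeds; "joint_torque": joint torques, N m; "ee_pos": TCP position; "tcp_rot": TCP orientation; "force": force on the tool from outside, world axes, zero at the start; "ft_torque": the same for the moment, N m; "grip_width": finger opening in m; "grip_force": force on a finger pad.
Only numpy, scipy, OpenCV 4.12 (cv2) and the standard library are available. Lean on these libraries where they do the work, as an engineer would, in place of code of your own. Each camera call takes 0.05 s, during which the arm holds its last target. There are 200 camera calls.

## Task

Take the lens by the grip tab of its hanger, lower it through the hatch in the top of the optics cabinet and hang it by its eye on the hook inside: find the hook by feel, press the plate gently back against the sprung keeper and lower it behind the hook's turned-up tip until it rests fully down on the hook, then let go. Never touch the cabinet itself, with the lens or the robot, be gentle with the hook (never more than 12 N on it), and leave the other things on the bench alone.

Things in the scene. Friction and masses are not known exactly. Their poses are not given: they have to be found in the camera images.
- lens: The lens in its hanger, about 220 g, 170 mm tall, standing upright; origin at the centre of its underside; symmetrical about its upright centre line. Black barrel 36 dia, up to 36 mm high; on it an upright aluminium plate 5 thick (its x) and 64 wide (its y), from 36 to 100 mm; on that a grip tab 12 thick (x), 24 wide (y), from 100 to 170 mm. x goes through the plate, z up.
- lens_grip (a point): Where to grip: on the lens's centre line in the grip tab, 148 mm above its underside, 66 mm above lens_eye; axes as lens. Held across the tab's 12 mm thickness it best resists the push along x.
- lens_eye (a point): The eye is a window through the plate along x, 12 wide (y) and 32 high, from 50 to 82 mm above the lens's underside. This point is the middle of its upper edge (82 mm), which rests on the hook when hung. Axes as lens; the lens may be hung either way round.
- cabinet: Fixed white optics cabinet, 190 (x) x 240 (y) x 160 high; origin at the centre of its underside, z up. Far (+x) wall of clear plastic. Inside floor 8 mm above the bench.
- hatch (a point): Centre of the open hatch in the cabinet's top, at the top face (160 mm above the bench; the top is 6 thick). The hatch is 90 (x) x 116 (y) mm; axes as the cabinet.
- rail: Rail across the inside of the cabinet, axes as the cabinet, carrying one steel hook that points to -x. Origin: the hook's seat if the hook stood mid-rail, on the bar's upper face, 135 mm above the bench. BUT the hook is clamped anywhere from -18 to +18 mm along y, which no reading tells: feel or see it. It stays put. Rail and clamp begin 43 mm behind (+x) the seat.
- hook_tip (a point): The hook's turned-up tip: its top, for a hook in mid-rail (true y is up to 18 mm off, as for rail). Hook of 7 mm square bar. In the rail's frame the tip reaches from x = -9.5 to -2.5 mm and up to z = +8.5 mm; the straight bar behind it has its upper face at z = 0.
- keeper (a point): Face of the sprung black keeper pad behind the tip, for a hook in mid-rail (it moves with the hook): at rail x = -0.5 mm, 30 wide, z = -10 to +8 mm. Pushed to +x it yields up to 12 mm: 1.6 N at first, 0.4 N more per mm, then a hard stop. A hung plate sits between tip and pad: lens_eye at rail x = 0, z = 0, y = the hook's.
- spare: a loose black lens barrel without hanger, 40 dia x 40 high; bystander
- eyepiece: a loose black eyepiece, 34 dia x 60 high; bystander
- jar: an amber glass jar with white cap, 56 dia x 75 high; bystander
- dish: a shallow glass dish, 90 dia x 15 high; bystander
- slidebox: a flat grey slide box, 85 x 180 x 34 high; bystander
- brush: a brush lying on the bench, 160 long; bystander
- driver: a screwdriver lying on the bench, 150 long; bystander
Things that resemble listed ones, but are neither listed nor needed, are in the scene too. What is shaped like the lens but orange or pink is not meant.

How it is judged:
By the outcome, as a careful person would: the job done as asked, in the order asked, and still so for the second after the job is handed in, with the robot touching nothing.
It also fails if it takes over 58 s, if anything falls off the work surface, if the arm or the gripper's body presses on something with over 40 N, if the wrist force passes 120 N, or if a joint passes its speed limit or range.

## Working session

There is one attempt and no reset: what is moved stays moved. The work goes in short steps, Python scripts to look and compute and a tool call to move; the robot and the scene stay as the last step left them, time stands still between calls to the robot, and variables do not carry over. Pictures are saved under pics/ and viewed, at most 10 in all, crops included, and the job is handed in when it is done.

Besides the shell and the picture viewer there is one more tool, called after ">>>" as name([rows], argument=value, ...), one row to a line, values as JSON. drive_tool: Moves the arm, as the interface text tells. Scaled input: -1 to 1 covers 0.4 m each way for a shift and 0.5 rad each way for a turn. Its arguments: {"type":"object","properties":{"rows":{"type":"array","items":{"type":"array"}},"newtons":{"type":"number"}},"required":["rows"]}

```bash
mkdir -p pics; cat > h.py <<'E'
import numpy as np, cv2
from station import env, vision
def cam(n,shape=(384,512)):
    c=vision.calibration(n); f=shape[0]/2/np.tan(np.radians(c["fovy"])/2)
    R=cv2.Rodrigues(np.array(c["rvec"],float))[0]; t=np.array(c["tvec"],float).reshape(3)
    K=np.array([[f,0,c["cx"]],[0,f,c["cy"]],[0,0,1]])
    return K,R,t
def ray(C,u,v):
    K,R,t=C; d=R.T@np.linalg.inv(K)@np.array([u,v,1.]); return -R.T@t,d
def onz(C,u,v,z):
    o,d=ray(C,u,v); return o+d*(z-o[2])/d[2]
def cloud(C,dep):
    K,R,t=C; v,u=np.mgrid[:dep.shape[0],:dep.shape[1]]
    p=np.stack([(u-K[0,2])/K[0,0]*dep,(v-K[1,2])/K[1,1]*dep,dep],-1)
    return (p-t)@R
def proj(C,P):
    K,R,t=C; p=K@(R@np.array(P,float)+t); return p[:2]/p[2]
E
python3 - <<'E'
from h import *
o=env.observe(); print(o,env.tips_ahead)
for n in("top","side"):
    C=cam(n); im,d=vision.grab_frame(n); np.savez(n+"0.npz",im=im,d=d,K=C[0],R=C[1],t=C[2])
    print(n,C[0][0],-C[1].T@C[2],C[1][2])
    cv2.imwrite(f"pics/{n}0.png",cv2.resize(im[:,:,::-1],(800,600)))
E
```

```text
{'t': 0.0, 'q': array([ 1.12549129,  0.59210835,  0.04830259,  1.60984377, -0.03326375,
        0.94269299, -0.0336827 ]), 'joint_vel': array([ 2.27896336e-05,  1.82173152e-03,  8.06264563e-05,  2.59576868e-04,
        8.21129699e-04, -9.72681245e-04, -1.64292459e-04]), 'joint_torque': array([-4.61376239e-04, -5.48691058e+01,  1.54656306e+00, -1.98121995e+01,
        9.42555926e-03,  8.74225865e-03,  1.29181657e-05]), 'ee_pos': array([ 0.24955539, -0.67985237,  0.24914071]), 'tcp_rot': array([-1.09042563e-03,  9.84558200e-01,  1.75053955e-01, -2.73724313e-04]), 'force': array([0.90205919, 0.09236495, 0.84875522]), 'ft_torque': array([-0.01863705, -0.01856867, -0.03106995]), 'grip_force': 0.0, 'grip_width': 0.08571898901290945} 0.019
top [376.48251145   0.         252.13304565] [ 0.40642881 -0.04844082  1.18185115] [ 0.14996708 -0.01158835 -0.98862307]
side [349.08155498   0.         257.83958005] [0.34286879 0.71496818 0.58327845] [ 0.26716153 -0.80908953 -0.523449  ]
```

View pics/top0.png

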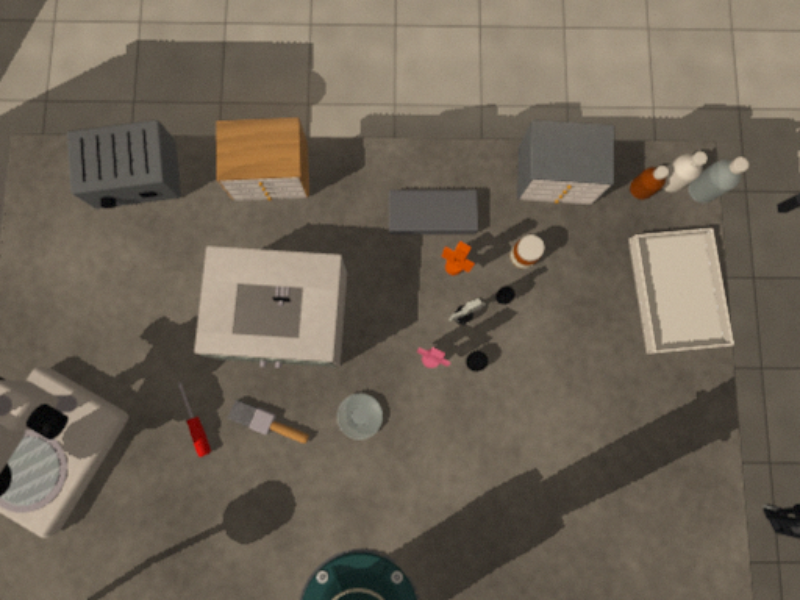

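View pics/side0.png

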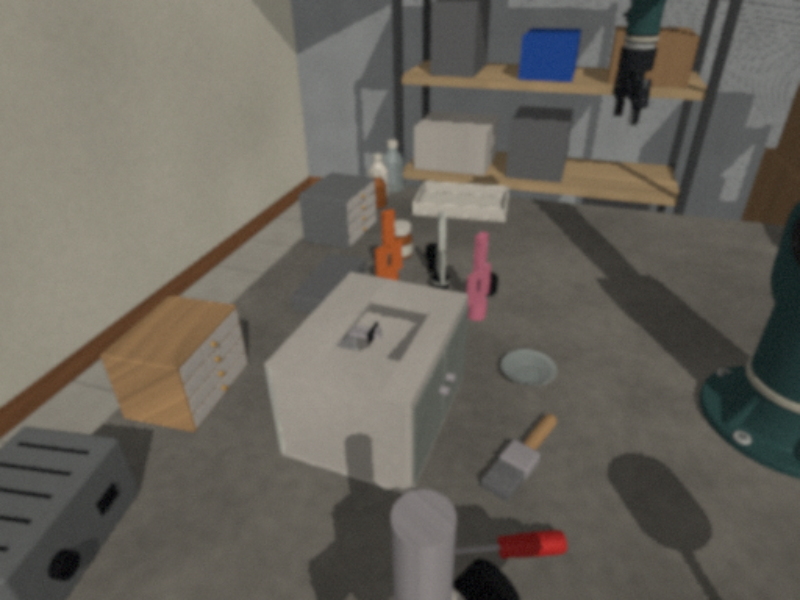

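The top view shows the cabinet at about (270,305) with the hook in its hatch at (282,295). There are three lens-shaped things: orange (458,258), aluminium and black (467,310), and pink (433,357). Only the aluminium one fits the description, and I'll confirm it in a crop.

```bash
python3 - <<'E'
from h import *
z=np.load("top0.npz"); im,d=z["im"],z["d"]; C=(z["K"],z["R"],z["t"])
P=cloud(C,d)
# cabinet top
m=(abs(P[...,2]-.16)<.006)&(P[...,0]>.3)&(P[...,1]>.0)&(P[...,1]<.5)&(im.min(-1)>110)
n,l,s,c=cv2.connectedComponentsWithStats(m.astype(np.uint8)); i=1+np.argmax(s[1:,4]); print(s[i])
p=P[l==i]; print("cab z",np.median(p[:,2]))
cn=cv2.findContours((l==i).astype(np.uint8),cv2.RETR_CCOMP,cv2.CHAIN_APPROX_NONE)[0]
for k in cn:
    if len(k)>30:
        q=np.array([onz(C,u+0,v+0,.16)[:2] for u,v in k[:,0]]).astype(np.float32)
        print(len(k),cv2.minAreaRect(q))
for nme,(u,v) in dict(lens=(299,198)).items():
    w=P[v-20:v+20,u-22:u+25].reshape(-1,3); w=w[(w[:,2]>.03)]
    print(nme,len(w),w[:,2].max()); h=w[w[:,2]>.15]; print(len(h),h.mean(0) if len(h) else 0)
a=im[165:245,265:335]; b=im[175:225,140:205]
print([P[v,u].round(3).tolist() for u,v in [(180,187),(181,191),(178,200)]])
A=cv2.resize(a[:,:,::-1],(400,457),interpolation=2); B=cv2.resize(b[:,:,::-1],(400,308),interpolation=2)
o=np.zeros((457,800,3),np.uint8); o[:,:400]=A;o[:308,400:]=B
cv2.imwrite("pics/c1.png",o)
E
```

```text
[ 125  157   93   74 4578]
cab z 0.1589934378650371
306 ((0.5641038417816162, 0.1596924364566803), (0.239665225148201, 0.18976464867591858), 86.78450012207031)
148 ((0.5510479211807251, 0.16079378128051758), (0.12194553017616272, 0.09493708610534668), 86.92435455322266)
lens 236 1.1818511506074414
52 [ 0.55575113 -0.19048647  0.22570852]
[[0.587, 0.143, 0.131], [0.573, 0.137, 0.145], [0.567, 0.171, 0.006]]
```

View pics/c1.png

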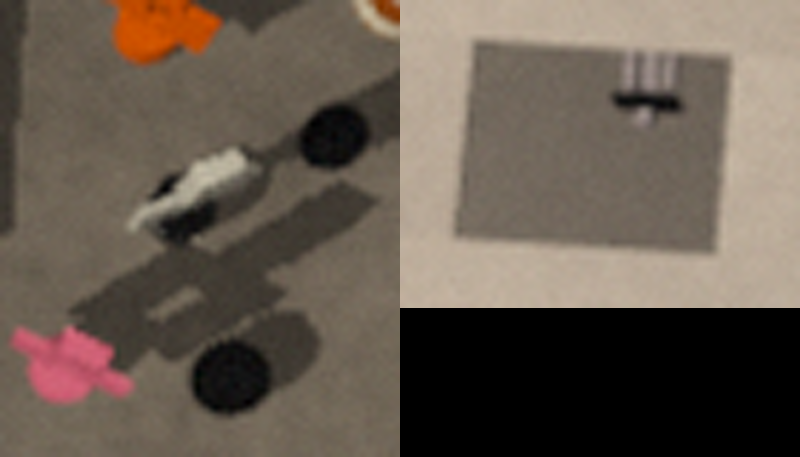

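The crop confirms it: the lens has an aluminium plate and tab on a black barrel, at about (190,190) in the crop. The others are solid orange or pink. In the hatch crop the hook tip is at (645,118) with the keeper just behind it at (648,102).

>>> drive_tool([
  [[0.25, 0.4, 0.25], [0, 0, 0.8], 50],
  [[0.25, 0.4, 0.25], [0, 0, 0.8], 50],
  [[0.25, 0.4, 0.25], [0, 0, 0.8], 50],
  [[0.25, 0.4, 0.25], [0, 0, 0.8], 50],
  [[0.25, 0.4, 0.25], [0, 0, 0.8], 50],
])

```text
t: 0.6
ee_pos: [0.3551, -0.5159, 0.353]
tcp_rot: [0.001, 0.929, 0.371, 0.002]
force: [-0.1, -0.3, 0.4]
grip_width: 0.0498
grip_force: 0.0
```

>>> drive_tool([
  [[0.25, 0.4, 0.1], [0, 0, 0.8], 50],
  [[0.25, 0.4, 0.1], [0, 0, 0.8], 50],
  [[0.25, 0.4, 0.1], [0, 0, 0.8], 50],
  [[0.25, 0.4, 0.1], [0, 0, 0.8], 50],
  [[0.25, 0.4, 0.1], [0, 0, 0.8], 50],
])

```text
t: 1.1
ee_pos: [0.4547, -0.3539, 0.3915]
tcp_rot: [0.0, 0.836, 0.549, 0.002]
force: [0.6, -0.1, -0.0]
grip_width: 0.0502
grip_force: 0.0
```

>>> drive_tool([
  [[0.2, 0.4, 0], [0, 0, 0.8], 50],
  [[0.2, 0.4, 0], [0, 0, 0.8], 50],
  [[0.2, 0.4, 0], [0, 0, 0.8], 50],
  [[0.2, 0.4, 0], [0, 0, 0.8], 50],
  [[0.2, 0.4, 0], [0, 0, 0.8], 50],
])

```text
t: 1.6
ee_pos: [0.5317, -0.1955, 0.3899]
tcp_rot: [-0.001, 0.711, 0.703, 0.001]
force: [-0.1, 0.6, 0.5]
grip_width: 0.0501
grip_force: 0.0
```

>>> drive_tool([
  [[0, 0, 0], [0, 0, 0.8], 50],
  [[0, 0, 0], [0, 0, 0.8], 50],
  [[0, 0, 0], [0, 0, 0.8], 50],
  [[0, 0, 0], [0, 0, 0.8], 50],
])

```text
t: 2.0
ee_pos: [0.5288, -0.2029, 0.3895]
tcp_rot: [-0.001, 0.562, 0.827, -0.001]
force: [0.0, -0.6, -0.6]
grip_width: 0.0499
grip_force: 0.0
```

```bash
python3 - <<'E'
from h import *
o=env.observe(); print(o["t"],o["ee_pos"],o["q"],o["tcp_rot"])
n="wrist"; C=cam(n); im,d=vision.grab_frame(n); np.savez(n+"1.npz",im=im,d=d,K=C[0],R=C[1],t=C[2])
print(-C[1].T@C[2],C[1][2])
cv2.imwrite("pics/w1.png",cv2.resize(im[:,:,::-1],(800,600)))
P=cloud(C,d); print(proj(C,(.545,-.18,.17)))
E
```

```text
2.0 [ 0.52883465 -0.20285599  0.38950489] [ 0.64460854  0.27972123 -0.45445306  1.79554152  0.13728169  1.09881167
  0.52036815] [-5.57954789e-04  5.61798355e-01  8.27273792e-01 -6.08266928e-04]
[ 0.49749173 -0.12370463  0.51270811] [ 0.11828254 -0.30355693 -0.94544298]
[279.35321633 159.92835829]
```

View pics/w1.png

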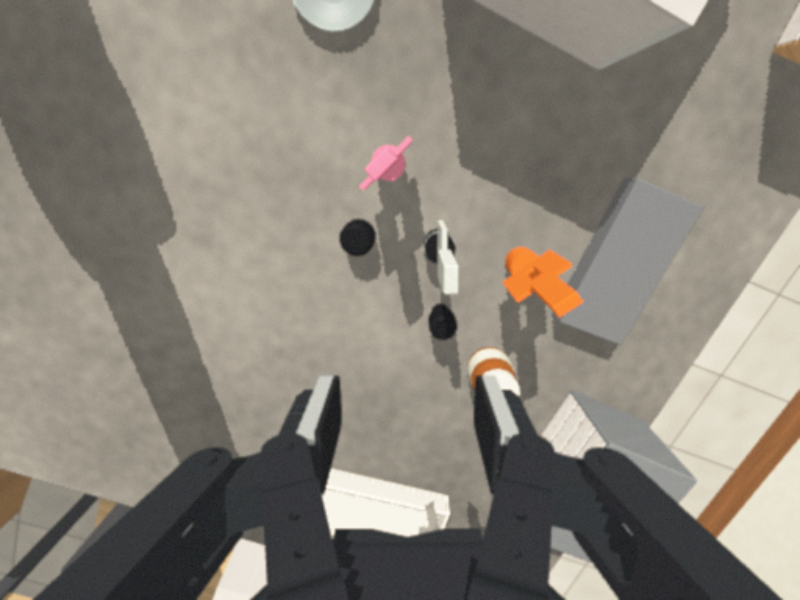

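The wrist view shows the lens plate at about (442,240) and its tab at (448,275). The eyepiece is at (442,322) and the spare at (357,237). Next I'll measure the tab from the depth and colour.

```bash
python3 - <<'E'
from h import *
z=np.load("wrist1.npz"); im,d=z["im"],z["d"]; C=(z["K"],z["R"],z["t"])
P=cloud(C,d); w=np.zeros(d.shape,bool); w[130:200,265:305]=1; w&=(d>0)
hsv=cv2.cvtColor(im,cv2.COLOR_RGB2HSV); g=hsv[...,1]<90
for a,b in((.16,.18),(.10,.16),(.04,.098)):
    m=w&(P[...,2]>a)&(P[...,2]<b)&g; p=P[m]
    if len(p)<5: print(a,len(p)); continue
    r=cv2.minAreaRect(p[:,:2].astype(np.float32)); e,V=np.linalg.eigh(np.cov(p[:,:2].T))
    print(a,len(p),np.median(p,0).round(4),r,np.degrees(np.arctan2(V[1,1],V[0,1])),2*np.sqrt(3*e), p.max(0))
# top face by brightness, rays on z=.17
m=(w&(P[...,2]>.03)&(im.min(-1)>195)).astype(np.uint8)
k=np.argwhere(m)[:,::-1]; q=np.array([onz(C,u,v,.17)[:2] for u,v in k],np.float32)
print("bright",len(k),k.min(0),k.max(0),cv2.minAreaRect(q),q.mean(0))
for v in range(135,192,3): print(v,' '.join('%3d/%3d'%(im[v,u].min(),P[v,u,2]*1000) for u in range(272,298,2)))
E
```

```text
0.16 169 [ 0.5648 -0.1976  0.1695] ((0.5653414726257324, -0.1986151784658432), (0.0108613520860672, 0.023803243413567543), 22.909923553466797) 113.28270376977719 [0.01167372 0.02558634] [ 0.57469335 -0.18581422  0.17113283]
0.1 133 [ 0.5601 -0.189   0.1349] ((0.5614665150642395, -0.19023233652114868), (0.011137673631310463, 0.04164869338274002), 7.0392889976501465) 96.04532474011326 [0.01027633 0.0295868 ] [ 0.56654666 -0.17006173  0.15922623]
0.04 108 [ 0.5586 -0.1874  0.0545] ((0.5745256543159485, -0.21757760643959045), (0.01639670506119728, 0.10593125969171524), 24.407012939453125) 114.44564813823469 [0.00775749 0.11739113] [ 0.60387754 -0.16841985  0.09794308]
bright 290 [281 141] [292 187] ((0.5557830333709717, -0.18204763531684875), (0.012838687747716904, 0.06120821088552475), 29.800323486328125) [ 0.5585343  -0.18782382]
135 149/ -2 147/ -2 149/ -1 146/  0 148/  0 150/ -1 149/  0 149/ -1 147/  0 148/ -1 150/  0 149/  1 148/ -1
138 152/  0 149/ -1 146/  0 150/ -1 150/  0 155/  0 154/  0 151/  0 147/  0 149/  0 152/  0 150/ -1 149/  0
141 155/ -1 147/  0 149/ -1 151/ -1 179/ 42 
[... 1091 characters left out ...]
/168 232/169 233/168 234/170 232/169 143/  0 142/ -1
174 136/  0  96/ -1  98/  0  92/  0 132/ 40 150/137 197/168 227/169 229/169 230/169 226/169 143/  0 142/  0
177 146/ -1 112/  0  94/  0  90/  0 124/  0 145/138 203/168 232/170 226/169 226/169 224/170 141/  0 140/ -2
180 136/ -1 137/  0  96/  0  89/  0 102/  0 140/138 201/169 227/169 231/170 229/170 221/169 143/  0 144/  1
183 133/  0 136/  0 137/ -1 110/ -1  99/  0 132/ 88 199/169 227/512 227/170 228/170 220/170 139/ -1 140/  0
186 137/  0 133/ -1 132/  0 138/ -1 139/  0 123/  0 200/168 228/169 224/169 224/169 216/168 135/  0 134/  0
189 140/  0 133/  0 132/  0 133/  1 134/  0 105/  0  94/  0  96/  0 135/  0 134/  0 137/  0 130/  0 132/ -1
```

>>> drive_tool([
  [[0.09, 0.005, -0.35], [0, 0, 0.045], 40],
  [[0.09, 0.005, -0.35], [0, 0, 0.045], 40],
  [[0.09, 0.005, -0.35], [0, 0, 0.045], 40],
  [[0.09, 0.005, -0.35], [0, 0, 0.045], 40],
  [[0.09, 0.005, -0.35], [0, 0, 0.045], 40],
], newtons=40)

```text
t: 2.55
ee_pos: [0.5654, -0.1992, 0.25]
tcp_rot: [-0.001, 0.552, 0.834, -0.0]
force: [-0.3, 0.5, 0.9]
grip_width: 0.0401
grip_force: 0.0
```

```bash
cat >> h.py <<'E'
def st():
    o=env.observe(); from scipy.spatial.transform import Rotation as Ro
    R=Ro.from_quat(np.roll(o["tcp_rot"],-1)).as_matrix()
    print("t",o["t"],"p",o["ee_pos"].round(4),"yang",np.degrees(np.arctan2(R[1,1],R[0,1])).round(2),"z",R[:,2].round(4),"F",o["force"].round(2),"T",o["ft_torque"].round(3),"w",round(o["grip_width"],4),"gf",round(o["grip_force"],1)); return o
E
python3 - <<'E'
from h import *
st()
E
```

```text
t 2.55 p [ 0.5654 -0.1992  0.25  ] yang 23.02 z [-2.e-03  2.e-04 -1.e+00] F [-0.28  0.52  0.86] T [0.092 0.001 0.003] w 0.0401 gf 0.0
```

>>> drive_tool([
  [[0, 0.001, -0.085], [0, 0, 0], 40],
  [[0, 0.001, -0.17], [0, 0, 0], 40],
  [[0, 0.001, -0.255], [0, 0, 0], 40],
  [[0, 0.001, -0.255], [0, 0, 0], 40],
  [[0, 0.001, -0.255], [0, 0, 0], 40],
])

```text
t: 3.05
ee_pos: [0.5671, -0.1989, 0.1507]
tcp_rot: [0.002, 0.552, 0.834, 0.0]
force: [-0.1, 0.7, 1.1]
grip_width: 0.0401
grip_force: 0.0
```

>>> drive_tool([
  [[0, 0, 0], [0, 0, 0], 5],
  [[0, 0, 0], [0, 0, 0], 5],
  [[0, 0, 0], [0, 0, 0], 5],
  [[0, 0, 0], [0, 0, 0], 5],
  [[0, 0, 0], [0, 0, 0], 5],
], newtons=50)

```text
t: 3.55
ee_pos: [0.5668, -0.1991, 0.151]
tcp_rot: [0.002, 0.551, 0.834, -0.0]
force: [-2.2, -1.2, 7.6]
grip_width: 0.012
grip_force: 49.2
```

```bash
python3 - <<'E'
from h import *
st()
# cabinet: hook from top pic
z=np.load("top0.npz"); im,d=z["im"],z["d"]; C=(z["K"],z["R"],z["t"])
P=cloud(C,d); yaw=np.radians(-3.15); R2=np.array([[np.cos(yaw),-np.sin(yaw)],[np.sin(yaw),np.cos(yaw)]])
H=np.array([.5510,.1608]); Cc=np.array([.5641,.1597]); print("hatch in cab",(H-Cc)@R2)
for v in range(182,200):
    print(v,' '.join('%3d'%(im[v,u].min()) for u in range(166,194)),'|',' '.join('%3d'%(P[v,u,2]*1000) for u in range(172,188)))
for (u,v,zz) in ((175,191.5,.143),(185,191.5,.143),(180,194,.1435)):
    p=onz(C,u,v,zz)[:2]; print(u,v,p,"cab",(p-Cc)@R2)
E
```

```text
t 3.55 p [ 0.5668 -0.1991  0.151 ] yang 23.08 z [ 0.0026 -0.0022 -1.    ] F [-2.21 -1.24  7.64] T [-0.156  0.476 -0.022] w 0.012 gf 49.2
hatch in cab [-0.01314065  0.00037849]
182 120 124 127 129 127 129 133 135 137 141 145 150 146 147 147 148 151 146 150 150 156 151 152 152 156 153 157 155 |   5 155 152 157 156 159 156 158 161 156 158 156 156 158 158 155
183  88  94  94  93  97  96  96 100 106 108 120 137 115 121 140 132 121 129 134 123 124 128 130 137 134 137 142 142 |   9  10   5   7   9 133 132   4 135 133 131   5 133 131   7   7
184  89  89  92  88  89  88  89  88  93  88 109 127  95 102 133 120 104 116 115  88  92  95  98 103 101 104 108 117 |   6   4   7   4   7 128 132  11 131 133 134   8 130 130   7   9
185  91  92  89  85  87  87  86  92  90  94 115 129  94 107 133 118  99 123 113  81  87  90  89  90  81  81  88 109 |   8   4   7   8   4 135 133   8 134 131 131 127 137 128   8   7
186  87  87  88  88  91  86  89  86  90  88 119 135  92 113 133 120 107 129 107  84  91  88  90  87  91  85  88 107 |   7   7  10   7   3 131 132   3 133 135 131 131 131 129   8   5
187  86  90  8
[... 1841 characters left out ...]
  87  88  92  92  92  88  90  91  87  86  86  89  84  91  88  88  88  87 111 146 |   3   7  10  12  10   7   6   5  10   8   7   6   7   8  11   7
198  89  91  91  90  92  89  90  91  93  92  90  87  92  87  89  88  88  91  91  85  87  86  85  87  89  87 105 147 |   7   7   8   6   4   4   5   7   6   8   4   4   5   8   7  11
199  93  92  92  92  92  92  91  89  91  87  89  89  92  89  91  87  88  90  84  88  88  87  86  86  89  88 116 149 |   8   7   8  11  10  10   8   6  12   4   9   3   9   3   8   2
175 191.5 [0.57173238 0.15447664] cab [ 0.00790787 -0.00479607]
185 191.5 [0.57199624 0.12666437] cab [ 0.00969962 -0.03255181]
180 194 [0.56473769 0.14022771] cab [ 0.00170674 -0.01940783]
```

>>> drive_tool([
  [[0, 0, 0.08], [0, 0, 0], 5],
  [[0, 0, 0.2], [0, 0, 0], 5],
  [[0, 0, 0.32], [0, 0, 0], 5],
  [[0, 0, 0.44], [0, 0, 0], 5],
  [[0, 0, 0.56], [0, 0, 0], 5],
])

```text
t: 4.05
ee_pos: [0.5651, -0.1979, 0.3751]
tcp_rot: [0.0, 0.551, 0.834, 0.0]
force: [1.5, 0.0, -3.0]
grip_width: 0.0116
grip_force: 49.3
```

>>> drive_tool([
  [[-0.01, 0.1, 0.06], [0, 0, -0.18], 5],
  [[-0.01, 0.2, 0.06], [0, 0, -0.36], 5],
  [[-0.01, 0.3, 0.06], [0, 0, -0.55], 5],
  [[-0.01, 0.4, 0.06], [0, 0, -0.74], 5],
  [[-0.01, 0.5, 0.06], [0, 0, -0.915], 5],
])

```text
t: 4.55
ee_pos: [0.561, 0.0034, 0.3971]
tcp_rot: [0.0, 0.727, 0.686, 0.0]
force: [0.7, 0.8, -2.1]
grip_width: 0.0114
grip_force: 49.3
```

>>> drive_tool([
  [[0, 0, 0], [0, 0, 0], 5],
  [[0, 0, 0], [0, 0, 0], 5],
  [[0, 0, 0], [0, 0, 0], 5],
])

```text
t: 4.85
ee_pos: [0.5615, 0.0005, 0.3965]
tcp_rot: [0.0, 0.726, 0.687, -0.0]
force: [0.8, -0.7, -2.3]
grip_width: 0.0115
grip_force: 49.3
```

```bash
python3 - <<'E'
from h import *
st()
n="wrist"; C=cam(n); im,d=vision.grab_frame(n); np.savez(n+"2.npz",im=im,d=d,K=C[0],R=C[1],t=C[2])
print(-C[1].T@C[2],C[1][2],proj(C,(.565,.14,.1435)))
cv2.imwrite("pics/w2.png",cv2.resize(im[:,:,::-1],(800,600)))
st()
E
```

```text
t 4.85 p [5.615e-01 5.000e-04 3.965e-01] yang -3.15 z [-0.     -0.0012 -1.    ] F [ 0.84 -0.66 -2.35] T [-0.021 -0.006  0.025] w 0.0115 gf 49.3
[0.56564059 0.08560686 0.51958851] [-0.01829503 -0.3268383  -0.94490318] [257.68705811  55.43471435]
t 4.9 p [5.616e-01 1.000e-04 3.964e-01] yang -3.22 z [-1.e-04 -1.e-03 -1.e+00] F [-0.43 -0.65 -1.43] T [-0.041 -0.007  0.009] w 0.0114 gf 49.3
```

View pics/w2.png

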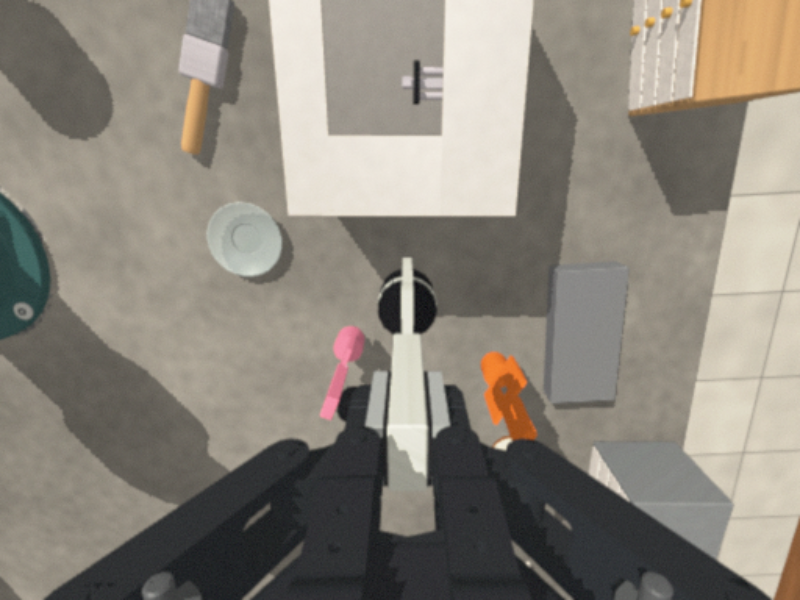

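The wrist view shows the lens held upright with its barrel at (407,300). The hatch is above it, with the hook tip at (407,82) and the black keeper at (417,82).

```bash
python3 - <<'E'
from h import *
z=np.load("wrist2.npz"); im,d=z["im"],z["d"]; C=(z["K"],z["R"],z["t"]); P=cloud(C,d)
a=np.radians(-3.2); R2=np.array([[np.cos(a),-np.sin(a)],[np.sin(a),np.cos(a)]]); T=np.array([.5615,.0003])
L=lambda p:(np.asarray(p)[...,:2]-T)@R2   # tool-axes frame relative to TCP
# keeper mask
w=np.zeros(d.shape,bool); w[30:75,250:290]=1
k=w&(im.max(-1)<70); q=np.argwhere(k)[:,::-1]; print("keeper px",q.min(0),q.max(0),len(q))
r=np.array([L(onz(C,u,v,.143)) for u,v in q]); print("keeper@z.143",r.min(0),r.max(0),r.mean(0),"depth z",np.median(P[k],0))
for v in range(40,66,1): print(v,' '.join('%3d'%im[v,u].min() for u in range(254,286)),'|',' '.join('%3d'%(P[v,u,2]*1000) for u in range(256,268)))
# cabinet top edges
m=(abs(P[...,2]-.16)<.006)&(im.min(-1)>150); p=L(P[m]); 
for v in (10,30,60,80): 
    s=np.where((im[v].min(-1)>170)&(abs(P[v,:,2]-.16)<.008))[0]; j=np.where(np.diff(s)>5)[0]
    e=[s[0],*( [s[j[0]],s[j[-1]+1]] if len(j) else []),s[-1]]; print(v,e,[L(onz(C,u,v,.16)).round(4).tolist() for u in e])
for u in (200,225,250,270,300):
    s=np.where((im[:150,u].min(-1)>170)&(abs(P[:150,u,2]-.16)<.008))[0]; print(u,s[0],s[-1],L(onz(C,u,s[0],.16)).round(4),L(onz(C,u,s[-1],.16)).round(4))
# lens in hand
for v in (166,168,172,180,190,200,205,210,214,218,225,235,245):
    s=[u for u in range(235,285) if P[v,u,2]>.23 and im[v,u].min()>150]
    if s: print(v,s[0],s[-1],[(L(P[v,u])*1000).round(1).tolist()+[round(P[v,u,2]*1000)] for u in (s[0]+1,s[len(s)//2],s[-1]-1)])
E
```

```text
keeper px [265  39] [267  65] 79
keeper@z.143 [0.0046896  0.12895052] [0.00739164 0.15782049] [0.00605142 0.14330533] depth z [0.5755512  0.14333149 0.14253454]
40 147 141 146 146 142 146 146 145 146 136 110  62  39  39  83 134 144 144 145 142 145 144 143 139 145 139 142 141 140 162 210 224 |   8   7   7   6   6   6   7   7   7 142 142 144
41 145 144 146 145 145 147 146 145 145 137 109  58  36  39  75 135 145 141 143 141 141 144 140 141 141 141 139 137 142 164 210 224 |   7   7   9   6   7   8   8   9   8 141 141 141
42 142 146 146 144 144 143 144 144 147 139 110  62  34  36  78 131 146 154 162 161 163 160 164 157 155 154 151 149 153 171 215 224 |   7   7   8   8   7   7   7   6   7 142 142 144
43 146 144 144 143 145 146 144 143 142 138 113  63  36  36  69 123 157 199 212 207 208 210 211 202 191 189 191 186 186 190 212 224 |   8   9   7   8   6   7 519   8   5 141 141 141
44 145 146 147 144 145 147 144 145 146 139 112  60  32  33  73 118 157 202 213 214 215 213 215 212 209 205 206 207 207 202 216 224 |   6   7   7   6   8   7   6   7   6 143 142 140
45 144 145 147 143 142 141 147 144
[... 4747 characters left out ...]
3, 309]]
180 250 263 [[-9.5, 16.2, 275], [-1.0, 32.4, 332], [0.5, 32.1, 332]]
190 242 263 [[-16.9, 7.8, 280], [-0.9, 28.9, 345], [0.4, 28.9, 345]]
200 257 263 [[-2.3, 21.6, 345], [-0.9, 21.7, 345], [0.4, 21.6, 345]]
205 257 263 [[-2.3, 18.1, 345], [-0.9, 18.2, 345], [0.4, 18.0, 345]]
210 257 263 [[-2.3, 14.4, 345], [-0.9, 14.4, 345], [0.5, 14.1, 344]]
214 252 268 [[-5.7, 12.8, 348], [-0.9, 12.6, 348], [3.9, 12.4, 347]]
218 252 269 [[-5.6, 12.4, 354], [-0.3, 12.3, 354], [4.4, 12.5, 355]]
225 251 269 [[-5.9, 12.0, 364], [-0.9, 12.5, 365], [4.1, 12.6, 365]]
235 251 270 [[-5.5, 12.4, 379], [-0.3, 12.4, 379], [4.3, 12.4, 379]]
245 238 283 [[-12.2, 12.2, 390], [-0.8, 12.6, 391], [11.0, 12.4, 390]]
```

>>> drive_tool([
  [[-0.013, 0.09, 0], [0, 0, 0], 5],
  [[-0.026, 0.18, 0], [0, 0, 0], 5],
  [[-0.039, 0.27, 0], [0, 0, 0], 5],
  [[-0.052, 0.362, 0], [0, 0, 0], 5],
  [[-0.052, 0.362, 0], [0, 0, 0], 5],
])

```text
t: 5.4
ee_pos: [0.5396, 0.1526, 0.3969]
tcp_rot: [-0.002, 0.723, 0.691, 0.002]
force: [-0.3, -0.1, -1.6]
grip_width: 0.0113
grip_force: 49.3
```

>>> drive_tool([
  [[0, 0, -0.05], [0, 0, 0], 5],
  [[0, 0, -0.1], [0, 0, 0], 5],
  [[0, 0, -0.15], [0, 0, 0], 5],
  [[0, 0, -0.15], [0, 0, 0], 5],
  [[0, 0, -0.15], [0, 0, 0], 5],
])

```text
t: 5.9
ee_pos: [0.5415, 0.1452, 0.3364]
tcp_rot: [-0.0, 0.727, 0.687, -0.0]
force: [0.3, 0.5, -2.3]
grip_width: 0.0116
grip_force: 49.3
```

```bash
python3 - <<'E'
from h import *
st()
n="wrist"; C=cam(n); im,d=vision.grab_frame(n); np.savez(n+"3.npz",im=im,d=d,K=C[0],R=C[1],t=C[2])
cv2.imwrite("pics/w3.png",cv2.resize(im[:,:,::-1],(800,600)))
o=st(); T=o["ee_pos"][:2]
a=np.radians(-3.2); R2=np.array([[np.cos(a),-np.sin(a)],[np.sin(a),np.cos(a)]])
print("shift from ref",(T-np.array([.5615,.0003]))@R2)
E
```

```text
t 5.9 p [0.5415 0.1452 0.3364] yang -3.22 z [-5.e-04 -4.e-04 -1.e+00] F [ 0.27  0.48 -2.31] T [ 0.014 -0.079  0.006] w 0.0116 gf 49.3
t 5.95 p [0.5419 0.1459 0.3372] yang -3.19 z [ 1.4e-03  3.0e-04 -1.0e+00] F [ 0.39  0.42 -1.11] T [ 0.07  -0.018 -0.029] w 0.0112 gf 49.3
shift from ref [-0.02765145  0.14425974]
```

View pics/w3.png

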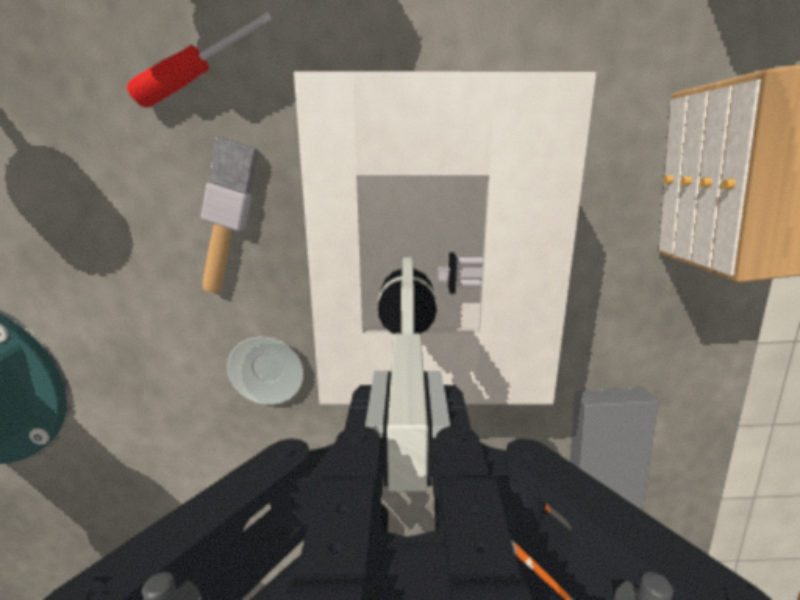

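The lens is over the front part of the hatch, with its barrel at (407,300). The hook tip is at (444,272) and the keeper at (453,272). I'll take one refined relative measurement.

```bash
python3 - <<'E'
from h import *
z=np.load("wrist3.npz"); im,d=z["im"],z["d"]; C=(z["K"],z["R"],z["t"]); P=cloud(C,d)
a=np.radians(-3.2); R2=np.array([[np.cos(a),-np.sin(a)],[np.sin(a),np.cos(a)]]); T=np.array([.5415,.1453])
L=lambda p:(np.asarray(p)[...,:2]-T)@R2
w=np.zeros(d.shape,bool); w[155:195,275:305]=1
k=w&(im.max(-1)<70); q=np.argwhere(k)[:,::-1]; r=np.array([L(onz(C,u,v,.143)) for u,v in q])
print("keeper",q.min(0),q.max(0),r.min(0),r.max(0),(r.min(0)+r.max(0))/2)
for v in range(166,182): print(v,' '.join('%3d'%im[v,u].min() for u in range(276,296)))
w[:]=0; w[160:185,276:288]=1
t=w&(abs(P[...,2]-.1435)<.004)&(im.min(-1)>150); q=np.argwhere(t)[:,::-1]; r=np.array([L(onz(C,u,v,.1435)) for u,v in q]); print("tip",q.min(0),q.max(0),r.min(0),r.max(0),(r.min(0)+r.max(0))/2)
for v in (172,185,200,235):
    s=[u for u in range(235,285) if P[v,u,2]>.2 and im[v,u].min()>150]
    if s: u=s[len(s)//2]; print(v,s[0],s[-1],(L(P[v,s[0]+1])*1000).round(1),(L(P[v,s[-1]-1])*1000).round(1),round(P[v,u,2]*1000))
for v in (130,150): 
    s=np.where((im[v].min(-1)>160)&(abs(P[v,:,2]-.16)<.008))[0]; j=np.where(np.diff(s)>5)[0]; print([L(onz(C,s[i],v,.16)).round(4).tolist() for i in (j[0],j[-1]+1)])
E
```

```text
keeper [275 162] [291 194] [ 0.01682602 -0.02227102] [0.03625744 0.01772414] [ 0.02654173 -0.00227344]
166 125 120 122 120 124 118 122 125 126 122 111  71  29  28  27  37  72 130 179 189
167 119 123 122 125 121 120 120 118 120 122 110  65  27  26  29  41  77 113 146 168
168 123 120 125 119 122 119 122 124 121 121 111  63  27  29  21  43  71 106 120 142
169 120 120 124 121 123 123 125 122 122 128 113  57  17  25  25  40  77 107 113 122
170 121 120 117 122 132 140 138 134 137 140 128  76  34  20  28  37  78 110 110 119
171 122 120 122 130 150 157 156 154 155 154 145 104  46  25  24  38  74 103 111 118
172 118 117 119 127 151 160 160 160 161 162 155 118  63  31  26  45  76 107 124 133
173 124 121 119 124 148 158 164 163 162 161 146 105  49  24  24  47  85 119 147 157
174 120 121 119 129 147 165 171 169 168 167 145  91  42  27  25  52  83 114 136 166
175 118 122 120 132 143 166 171 170 169 170 146  87  33  25  26  51  87 107 126 162
176 121 124 122 125 152 170 170 175 175 170 139  80  36  16  31  48  90 114 131 162
177 122 122 124 128 146 170 178 177 174 169 129  67  34  20  26  49  89 116 132 145
178 123 125 124 126 141 165 172 169 171 163 124  61  27  28  24  47  90 109 122 137
179 119 122 125 122 131 147 151 152 153 144 112  55  26  28  27  50  93 109 126 169
180 111 126 123 120 127 123 130 128 131 126  98  50  18  23  28  61 103 116 136 175
181  88 117 125 122 122 120 119 121 123 117  92  46  22  24  26  63 106 116 120 146
tip [281 173] [285 178] [ 0.02380989 -0.00173775] [0.02878414 0.00446116] [0.02629702 0.00136171]
172 258 263 [-1.9 32.4] [ 0.5 32.3] 249
185 257 263 [-2.3 32.2] [ 0.4 32.4] 284
200 257 263 [-2.3 21.4] [ 0.4 21.4] 285
235 251 277 [-5.5 12.4] [ 18.4 -70.1] 319
[[-0.0358, 0.0563], [0.0548, 0.0563]]
[[-0.0355, 0.0348], [0.0539, 0.0348]]
```

>>> drive_tool([
  [[0, 0, -0.06], [0, 0, 0], 5],
  [[0, 0, -0.12], [0, 0, 0], 5],
  [[0, 0, -0.18], [0, 0, 0], 5],
  [[0, 0, -0.24], [0, 0, 0], 5],
  [[0, 0, -0.29], [0, 0, 0], 5],
])

```text
t: 6.45
ee_pos: [0.5423, 0.1465, 0.2207]
tcp_rot: [0.001, 0.726, 0.687, 0.001]
force: [-0.1, -0.6, -2.2]
grip_width: 0.0116
grip_force: 49.2
```

>>> drive_tool([
  [[0, 0, 0], [0, 0, 0], 5],
  [[0, 0, 0], [0, 0, 0], 5],
  [[0, 0, 0], [0, 0, 0], 5],
])

```text
t: 6.75
ee_pos: [0.5426, 0.1471, 0.2222]
tcp_rot: [0.001, 0.726, 0.688, 0.002]
force: [0.5, 0.7, -2.1]
grip_width: 0.0114
grip_force: 49.3
```

```bash
python3 - <<'E'
from h import *
st()
n="wrist"; C=cam(n); im,d=vision.grab_frame(n); np.savez(n+"4.npz",im=im,d=d,K=C[0],R=C[1],t=C[2])
cv2.imwrite("pics/w4.png",cv2.resize(im[100:260,180:340,::-1],(600,600)))
st()
E
```

```text
t 6.75 p [0.5426 0.1471 0.2222] yang -3.12 z [ 0.0036  0.0011 -1.    ] F [ 0.53  0.67 -2.07] T [-0.014  0.003 -0.061] w 0.0114 gf 49.3
t 6.8 p [0.5424 0.1471 0.2221] yang -3.11 z [ 0.0034  0.001  -1.    ] F [ 0.03  0.09 -2.04] T [0.03  0.034 0.021] w 0.0113 gf 49.3
```

View pics/w4.png

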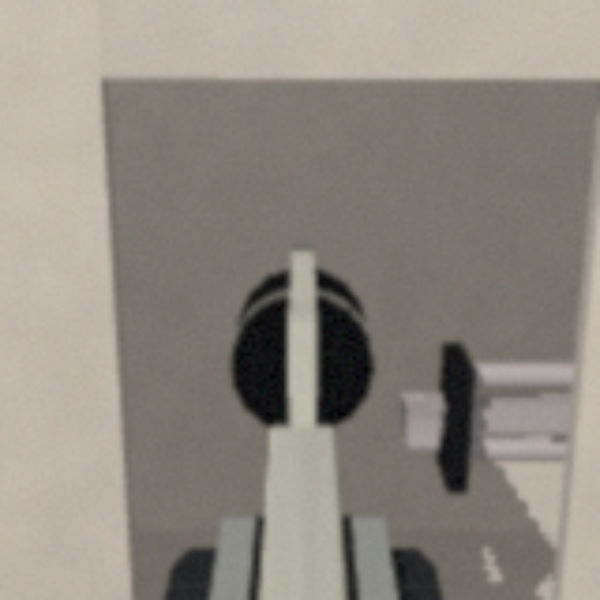

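The crop shows the plate at (302,340), and the hook tip at (422,420) with the keeper at (455,418). The lens is inside the hatch and clear on all sides. I'll re-measure the relative offset here.

```bash
python3 - <<'E'
from h import *
z=np.load("wrist4.npz"); im,d=z["im"],z["d"]; C=(z["K"],z["R"],z["t"]); P=cloud(C,d)
a=np.radians(-3.2); R2=np.array([[np.cos(a),-np.sin(a)],[np.sin(a),np.cos(a)]]); T=np.array([.5425,.1471])
L=lambda p:(np.asarray(p)[...,:2]-T)@R2
for v in range(200,226): print(v,' '.join('%3d'%im[v,u].min() for u in range(284,308)),'|',' '.join('%3d'%(P[v,u,2]*1000) for u in range(286,300,2)))
for u,v in ((288,204),(288,220),(297,204),(297,220)): print(u,v,(L(onz(C,u,v,.1435))*1000).round(2))
k=np.zeros(d.shape,bool); k[185:240,292:312]=1; k&=(im.max(-1)<75)&(abs(P[...,2]-.143)<.003); q=np.argwhere(k)[:,::-1]; r=np.array([L(onz(C,u,v,.143)) for u,v in q]); print("keeper",q.min(0),q.max(0),r.min(0),r.max(0),(r.min(0)+r.max(0))/2)
for v in (175,185,200,210,217,225,240):
    s=[u for u in range(240,284) if P[v,u,2]>.1 and im[v,u].min()>150]
    if s: print(v,s[0],s[-1],(L(P[v,s[0]+1])*1000).round(1),(L(P[v,s[-1]-1])*1000).round(1),round(P[v,s[len(s)//2],2]*1000))
E
```

```text
200 109 110 109 108 108 105 106 107 106 106 104 109  99  71  35  23  15  14  18  24  30  34  58 105 |   8   7   8   7   7   7 130
201 109 107 107 110 107 107 104 111 109 109 107 106 103  62  29  12  13  16  19  15  23  26  59  95 |   7   6   7   7   6   8 131
202 109 105 108 107 103 104 107 105 107 105 105 107  96  60  23  17  27  25  17  13  21  35  63  94 |   6   6   7   7   7   7 132
203 110 105 109 112 107 107 107 109 107 110 105 107 102  58  27  19  20  11  19  25  26  35  68  92 |   8   6   6   6   6   8 133
204 108 107 111 121 124 121 126 126 125 119 118 121 114  85  43  20  22  29  22  22  19  38  72  97 |   7   7   8 345   8   9 132
205 105 105 112 134 146 150 147 151 150 136 136 135 133 121  65  18  21  23  23  18  25  37  77  93 |   6 128 130 129 129 129 133
206 110 103 109 121 141 149 150 151 149 142 141 145 145 131  79  23  20  21  21  21  26  42  76  92 |   7 131 131 131 130 131 132
207 108 109 102 105 135 145 144 143 140 142 143 144 144 137  97  44  20  12  24  23  19  45  73  91 |   7 132 134 133 133 133 134
208 111 103 101 100 127 141 143 141 140 140 141 145 144 138 
[... 2050 characters left out ...]
8 108 108 106 104 104  90  51  19  21  21  24  17  20  48  81 106 107 |   7   7   8   8   8   6 137
225 107 105 105 108 109 108 107 108 107 105 109 106 100  67  29  18  26  20  23  25  46  85 105 105 |   8   7   7   7   6   7 138
288 204 [21.57  8.43]
288 220 [22.05 -5.47]
297 204 [28.74  8.43]
297 220 [29.37 -5.46]
keeper [299 197] [306 231] [ 0.03082139 -0.01560501] [0.0358994  0.01416346] [ 0.0333604  -0.00072077]
175 258 262 [-1.5 32.1] [ 0.  32.7] 145
185 257 263 [-2.1 32.5] [ 0.6 32.1] 171
200 257 263 [-2.1 21.6] [ 0.6 21.5] 171
210 258 263 [-1.5 13.9] [ 0.6 14.2] 171
217 252 267 [-5.4 12.9] [ 3.2 12.6] 179
225 252 268 [-5.2 12.5] [ 3.6 12.3] 191
240 251 269 [-5.3 12.1] [ 3.6 12.3] 212
```

>>> drive_tool([
  [[0.015, -0.004, 0], [0, 0, 0], 5],
  [[0.03, -0.005, 0], [0, 0, 0], 5],
  [[0.045, -0.0055, 0], [0, 0, 0], 5],
  [[0.045, -0.0055, 0], [0, 0, 0], 5],
  [[0.045, -0.0055, 0], [0, 0, 0], 5],
])

```text
t: 7.3
ee_pos: [0.5592, 0.1444, 0.2202]
tcp_rot: [-0.0, 0.726, 0.688, -0.0]
force: [-0.5, -0.7, -1.4]
grip_width: 0.0112
grip_force: 49.3
```

>>> drive_tool([
  [[0.0025, 0, 0], [0, 0, 0], 5],
  [[0.005, 0, 0], [0, 0, 0], 5],
  [[0.0075, -0.0005, 0], [0, 0, 0], 5],
  [[0.01, -0.0005, 0], [0, 0, 0], 5],
  [[0.01, -0.0005, 0], [0, 0, 0], 5],
])

```text
t: 7.8
ee_pos: [0.5632, 0.1442, 0.2203]
tcp_rot: [0.0, 0.726, 0.688, 0.0]
force: [-0.3, -0.1, -1.6]
grip_width: 0.0112
grip_force: 49.3
```

```bash
cat >> h.py <<'E'
def rel(name,T0=(.5425,.1471)):
    o=st(); a=np.radians(-3.2); R2=np.array([[np.cos(a),-np.sin(a)],[np.sin(a),np.cos(a)]])
    s=(o["ee_pos"][:2]-np.array(T0))@R2*1000; print("lens rail x,y mm",s[0]-32.2,s[1]+1.2,"z_e",(o["ee_pos"][2]-.204)*1000)
    n="wrist"; C=cam(n); im,d=vision.grab_frame(n); np.savez(name+".npz",im=im,d=d,K=C[0],R=C[1],t=C[2])
    cv2.imwrite(f"pics/{name}.png",cv2.resize(im[100:260,180:340,::-1],(600,600)))
E
python3 -c "
from h import *
rel('w5');st()"
```

```text
t 7.8 p [0.5632 0.1442 0.2203] yang -3.1 z [ 2.e-04  1.e-04 -1.e+00] F [-0.28 -0.13 -1.64] T [-0.003  0.044 -0.009] w 0.0112 gf 49.3
lens rail x,y mm -11.360490889429634 -0.52288144743703 z_e 16.33275946832635
t 7.85 p [0.5631 0.1442 0.2203] yang -3.1 z [ 1.e-04 -0.e+00 -1.e+00] F [-0.55 -0.55 -1.4 ] T [ 0.046  0.032 -0.021] w 0.0118 gf 49.3
```

>>> drive_tool([
  [[0.0025, 0, 0], [0, 0, 0], 5],
  [[0.005, 0.0005, 0], [0, 0, 0], 5],
  [[0.0075, 0.001, 0], [0, 0, 0], 5],
  [[0.01, 0.001, 0], [0, 0, 0], 5],
])

```text
t: 8.25
ee_pos: [0.5672, 0.1447, 0.2203]
tcp_rot: [-0.0, 0.726, 0.688, 0.0]
force: [-0.6, -0.2, -2.1]
grip_width: 0.0113
grip_force: 49.3
```

>>> drive_tool([
  [[0.0025, 0, 0], [0, 0, 0], 5],
  [[0.005, 0, 0], [0, 0, 0], 5],
  [[0.0075, -0.0005, 0], [0, 0, 0], 5],
  [[0.0075, -0.0005, 0], [0, 0, 0], 5],
])

```text
t: 8.65
ee_pos: [0.5702, 0.1443, 0.2203]
tcp_rot: [0.0, 0.726, 0.688, 0.0]
force: [0.1, 0.8, -1.6]
grip_width: 0.0117
grip_force: 49.3
```

```bash
python3 -c "
from h import *
rel('w6');st()"
```

```text
t 8.65 p [0.5702 0.1443 0.2203] yang -3.1 z [ 2.e-04  0.e+00 -1.e+00] F [ 0.14  0.77 -1.56] T [0.016 0.025 0.062] w 0.0117 gf 49.3
lens rail x,y mm -4.347213036488338 -0.02173140880524871 z_e 16.31750205718471
t 8.7 p [0.5701 0.1444 0.2203] yang -3.1 z [ 0. -0. -1.] F [-0.43 -0.52 -1.91] T [-0.022  0.055 -0.027] w 0.0115 gf 49.3
```

View pics/w6.png

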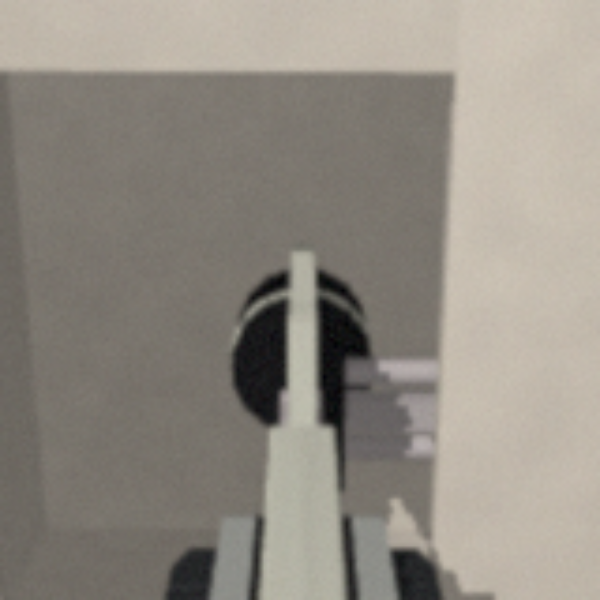

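The hook tip now shows on the near side of the plate at (286,405), with the keeper behind it at (343,450). The tip has passed through the eye with no force, so I'll press on into the keeper.

>>> drive_tool([
  [[0.0025, 0, 0], [0, 0, 0], 5],
  [[0.005, 0, 0], [0, 0, 0], 5],
  [[0.0075, -0.0005, 0], [0, 0, 0], 5],
  [[0.01, -0.0005, 0], [0, 0, 0], 5],
  [[0.01, -0.0005, 0], [0, 0, 0], 5],
])

```text
t: 9.2
ee_pos: [0.5735, 0.1442, 0.2201]
tcp_rot: [-0.0, 0.726, 0.688, -0.001]
force: [-3.0, 0.2, -0.8]
grip_width: 0.0113
grip_force: 49.4
```

```bash
python3 -c "
from h import *
rel('w7');st()"
```

```text
t 9.2 p [0.5735 0.1442 0.2201] yang -3.09 z [-1.4e-03 -3.0e-04 -1.0e+00] F [-2.97  0.18 -0.77] T [0.006 0.6   0.044] w 0.0113 gf 49.4
lens rail x,y mm -1.1368631086796093 0.047847954853219354 z_e 16.143472726537045
t 9.25 p [0.5734 0.1442 0.2201] yang -3.09 z [-1.4e-03 -3.0e-04 -1.0e+00] F [-2.19 -0.66 -1.09] T [ 0.01   0.616 -0.013] w 0.0113 gf 49.4
```

>>> drive_tool([
  [[0.0025, 0, 0], [0, 0, 0], 5],
  [[0.005, 0, 0], [0, 0, 0], 5],
  [[0.0075, -0.0005, 0], [0, 0, 0], 5],
  [[0.01, -0.0005, 0], [0, 0, 0], 5],
  [[0.01, -0.0005, 0], [0, 0, 0], 5],
])

```text
t: 9.75
ee_pos: [0.5776, 0.144, 0.2201]
tcp_rot: [-0.0, 0.726, 0.688, -0.001]
force: [-3.4, 0.6, -0.5]
grip_width: 0.0114
grip_force: 49.4
```

```bash
python3 -c "
from h import *
rel('w8');st()
z=np.load('w8.npz'); im,d=z['im'],z['d']; C=(z['K'],z['R'],z['t']); P=cloud(C,d)
for v in range(196,218): print(v,' '.join('%3d'%im[v,u].min() for u in range(246,276)),'|',' '.join('%3d'%(P[v,u,2]*1000) for u in range(248,262)))
"
```

```text
t 9.75 p [0.5776 0.144  0.2201] yang -3.1 z [-1.2e-03 -3.0e-04 -1.0e+00] F [-3.35  0.63 -0.5 ] T [ 0.07   1.064 -0.045] w 0.0114 gf 49.4
lens rail x,y mm 3.01338803219182 0.02529810543185662 z_e 16.1368772888624
t 9.8 p [0.5776 0.1439 0.2202] yang -3.09 z [-1.1e-03 -3.0e-04 -1.0e+00] F [-3.91  0.32 -0.12] T [ 0.021  1.052 -0.072] w 0.0117 gf 49.4
196  19  27  27  16  19  23  24  23  22  37 101 162 175 171 168 171 173 160  91  27   7  14  18  43  82  83  88  88  85  87 | 104 103 105 104 104 106 104 104 104 168 168 169 168 168
197  24  27  24  27  21  18  28  22  22  38  98 165 174 173 174 171 177 160  93  27  10  18  22  47  92 102  97 101  99  98 | 103 105 104 105 104 103 105 104 103 168 168 167 169 168
198  19  28  25  21  19  20  27  20  20  38 103 161 173 172 174 170 173 157  94  27   4  15   3  53  94 101  98 102  99  99 | 104 105 103 105 105 104 103 105 105 167 167 169 167 168
199  24  19  24  19  17  27  18  19  14  44 100 161 174 175 171 175 173 155  91  30  15  13  16  55  94 104 104 106 108 101 | 104 105 104 105 105 104 104 105 104 168 169 168 168 168
200  25  22  22  21  22
[... 2552 characters left out ...]
 166 167 160 154 156 161 164 167 164 156 163 157 147 148 151 145 118  79  89  96  97  98  96 100 | 143 142 143 142 171 172 171 170 171 171 171 172 172 171
215 151 158 156 156 152 153 171 168 162 163 164 164 162 162 160 160 158 159 159 159 163 155 134  85  92 100  95  98  95  95 | 142 142 143 143 173 172 173 173 173 173 173 173 174 173
216 152 157 152 157 154 153 165 165 163 163 163 165 161 158 159 158 157 160 159 157 160 156 136  86  92  94  95  93  98  97 | 142 142 143 143 174 175 175 175 175 174 174 173 174 174
217 151 159 155 154 157 152 163 166 166 163 162 162 162 161 158 159 157 159 159 160 158 157 137  94  90  94  96  99 100  99 | 143 143 142 142 176 176 177 177 177 343 176 176 175 176
```

>>> drive_tool([
  [[0, 0, -0.005], [0, 0, 0], 5],
  [[0, 0, -0.01], [0, 0, 0], 5],
  [[0, 0, -0.015], [0, 0, 0], 5],
  [[0, 0, -0.02], [0, 0, 0], 5],
  [[0, 0, -0.02], [0, 0, 0], 5],
])

```text
t: 10.3
ee_pos: [0.5776, 0.1439, 0.2117]
tcp_rot: [-0.0, 0.726, 0.688, -0.0]
force: [-4.5, 0.2, -3.2]
grip_width: 0.0116
grip_force: 49.4
```

>>> drive_tool([
  [[0, 0, -0.0025], [0, 0, 0], 5],
  [[0, 0, -0.005], [0, 0, 0], 5],
  [[0, 0, -0.0075], [0, 0, 0], 5],
  [[0, 0, -0.0075], [0, 0, 0], 5],
])

```text
t: 10.7
ee_pos: [0.578, 0.144, 0.2092]
tcp_rot: [-0.0, 0.726, 0.688, -0.0]
force: [-4.0, -0.1, -1.3]
grip_width: 0.0114
grip_force: 49.5
```

```bash
python3 -c "
from h import *
rel('w9');st()"
```

```text
t 10.7 p [0.578  0.144  0.2092] yang -3.09 z [-1.e-04 -0.e+00 -1.e+00] F [-4.   -0.09 -1.29] T [ 0.025  1.091 -0.058] w 0.0114 gf 49.5
lens rail x,y mm 3.4013955489367405 0.07879191115219464 z_e 5.215175117454896
t 10.75 p [0.578  0.144  0.2092] yang -3.09 z [-2.e-04 -0.e+00 -1.e+00] F [-2.36  0.09 -0.72] T [ 0.04   1.05  -0.038] w 0.0113 gf 49.5
```

>>> drive_tool([
  [[0, 0, -0.0025], [0, 0, 0], 5],
  [[0, 0, -0.005], [0, 0, 0], 5],
  [[0, 0, -0.0075], [0, 0, 0], 5],
  [[0, 0, -0.0075], [0, 0, 0], 5],
])

```text
t: 11.15
ee_pos: [0.5779, 0.144, 0.2061]
tcp_rot: [-0.0, 0.726, 0.688, -0.0]
force: [-3.6, -0.4, -0.5]
grip_width: 0.0114
grip_force: 49.6
```

>>> drive_tool([
  [[0, 0, -0.0025], [0, 0, 0], 5],
  [[0, 0, -0.0025], [0, 0, 0], 5],
  [[0, 0, -0.0025], [0, 0, 0], 5],
])

```text
t: 11.45
ee_pos: [0.5779, 0.144, 0.2052]
tcp_rot: [-0.0, 0.726, 0.688, -0.0]
force: [-4.3, 0.6, -0.3]
grip_width: 0.0113
grip_force: 49.6
```

```bash
python3 -c "
from h import *
rel('w10');st()"
```

```text
t 11.45 p [0.5779 0.144  0.2052] yang -3.09 z [-2.e-04  0.e+00 -1.e+00] F [-4.34  0.58 -0.34] T [ 0.081  1.099 -0.014] w 0.0113 gf 49.6
lens rail x,y mm 3.3503942454394817 0.11439806109290762 z_e 1.1588331854839318
t 11.5 p [0.5779 0.144  0.2052] yang -3.09 z [-2.e-04  0.e+00 -1.e+00] F [-4.24  1.37 -0.71] T [0.054 1.054 0.002] w 0.0115 gf 49.6
```

>>> drive_tool([
  [[0, 0, -0.0015], [0, 0, 0], 5],
  [[0, 0, -0.0025], [0, 0, 0], 5],
  [[0, 0, -0.0025], [0, 0, 0], 5],
])

```text
t: 11.8
ee_pos: [0.5781, 0.144, 0.2043]
tcp_rot: [0.0, 0.726, 0.688, 0.0]
force: [-4.2, 0.3, 0.6]
grip_width: 0.0116
grip_force: 49.6
```

```bash
python3 -c "
from h import *
rel('w11');st()"
```

```text
t 11.8 p [0.5781 0.144  0.2043] yang -3.09 z [ 0. -0. -1.] F [-4.18  0.31  0.56] T [ 0.068  1.038 -0.036] w 0.0116 gf 49.6
lens rail x,y mm 3.473358346628828 0.07777085826367203 z_e 0.3038460605107318
t 11.85 p [0.578  0.144  0.2043] yang -3.09 z [-0. -0. -1.] F [-4.42  0.12  0.22] T [ 0.024  1.029 -0.05 ] w 0.0115 gf 49.6
```

>>> drive_tool([
  [[0, 0, -0.001], [0, 0, 0], 5],
  [[0, 0, -0.002], [0, 0, 0], 5],
  [[0, 0, -0.002], [0, 0, 0], 5],
])

```text
t: 12.15
ee_pos: [0.5781, 0.144, 0.2039]
tcp_rot: [0.0, 0.726, 0.688, 0.0]
force: [-4.6, 0.3, 3.4]
grip_width: 0.0115
grip_force: 50.0
```

```bash
python3 -c "
from h import *
rel('w12');st()"
```

```text
t 12.15 p [0.5781 0.144  0.2039] yang -3.09 z [ 2.e-04 -1.e-04 -1.e+00] F [-4.62  0.25  3.42] T [-0.034  1.298 -0.075] w 0.0115 gf 50.0
lens rail x,y mm 3.535592642602488 0.12841366334669124 z_e -0.10444700347086999
t 12.2 p [0.5781 0.144  0.2039] yang -3.09 z [ 3.e-04 -2.e-04 -1.e+00] F [-4.33 -0.27  3.59] T [-0.08   1.282 -0.03 ] w 0.0114 gf 50.0
```

Fz has risen to about 3.5 N at eye height z≈0, so the lens is seated. I'll ease the plate forward towards the tip.

>>> drive_tool([
  [[-0.001, 0, 0.001], [0, 0, 0], 5],
  [[-0.003, 0, 0.001], [0, 0, 0], 5],
  [[-0.005, 0.0005, 0.001], [0, 0, 0], 5],
  [[-0.007, 0.0005, 0.001], [0, 0, 0], 5],
  [[-0.007, 0.0005, 0.001], [0, 0, 0], 5],
])

```text
t: 12.7
ee_pos: [0.5758, 0.1442, 0.2039]
tcp_rot: [0.0, 0.726, 0.688, 0.001]
force: [-0.9, 0.1, -1.1]
grip_width: 0.0119
grip_force: 49.5
```

```bash
python3 -c "
from h import *
rel('w13');st()"
```

```text
t 12.7 p [0.5758 0.1442 0.2039] yang -3.09 z [ 1.2e-03  3.0e-04 -1.0e+00] F [-0.89  0.11 -1.09] T [ 0.014  0.402 -0.069] w 0.0119 gf 49.5
lens rail x,y mm 1.1855715194406926 0.13451673002973386 z_e -0.057164147640204055
t 12.75 p [0.5757 0.1442 0.204 ] yang -3.1 z [ 1.1e-03  2.0e-04 -1.0e+00] F [-1.3  -0.79 -0.84] T [-0.023  0.36  -0.036] w 0.0113 gf 49.5
```

>>> drive_tool([
  [[0, 0, 0], [0, 0, 0], 13],
  [[0, 0, 0], [0, 0, 0], 16],
  [[0, 0, 0], [0, 0, 0], 20],
  [[0, 0, 0], [0, 0, 0], 30],
  [[0, 0, 0], [0, 0, 0], 40],
], newtons=20)

```text
t: 13.25
ee_pos: [0.5756, 0.1443, 0.2041]
tcp_rot: [0.0, 0.726, 0.688, 0.0]
force: [0.6, 0.4, 0.0]
grip_width: 0.0397
grip_force: 0.0
```

```bash
python3 -c "
from h import *
rel('w14');st()"
```

```text
t 13.25 p [0.5756 0.1443 0.2041] yang -3.1 z [ 8.e-04  2.e-04 -1.e+00] F [0.6  0.38 0.05] T [-0.002  0.02  -0.01 ] w 0.0397 gf 0.0
lens rail x,y mm 0.9832610861614342 0.2204451699812311 z_e 0.09907848108464679
t 13.3 p [0.5754 0.1442 0.204 ] yang -3.09 z [ 5.e-04  1.e-04 -1.e+00] F [ 0.62 -0.33 -0.32] T [-0.043 -0.007  0.062] w 0.0402 gf 0.0
```

View pics/w14.png

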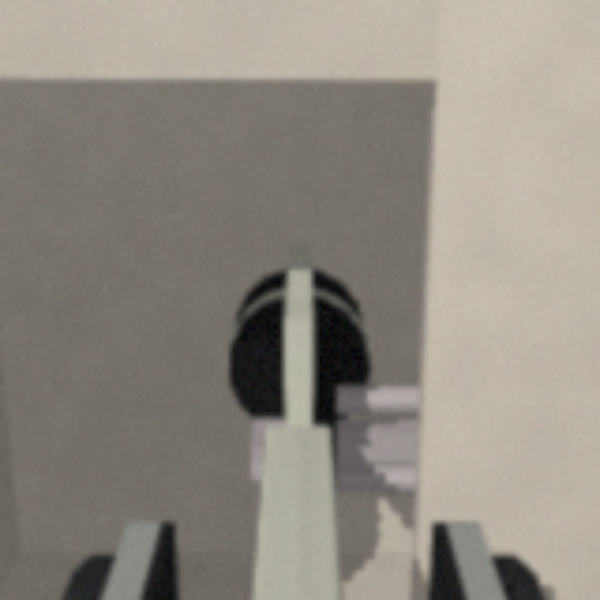

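The fingers are open and clear. The lens hangs upright on the hook, with the tip at (262,445) in front of the plate and the keeper behind it. I'll retreat straight up.

>>> drive_tool([
  [[0, 0, 0.05], [0, 0, 0], 40],
  [[0, 0, 0.13], [0, 0, 0], 40],
  [[0, 0, 0.24], [0, 0, 0], 40],
  [[0, 0, 0.35], [0, 0, 0], 40],
  [[0, 0, 0.35], [0, 0, 0], 40],
])

```text
t: 13.8
ee_pos: [0.5788, 0.1463, 0.3509]
tcp_rot: [0.003, 0.726, 0.688, 0.006]
force: [0.2, 1.4, 0.8]
grip_width: 0.04
grip_force: 0.0
```

>>> drive_tool([
  [[0, -0.1, 0], [0, 0, 0], 40],
  [[0, -0.2, 0], [0, 0, 0], 40],
  [[0, -0.3, 0], [0, 0, 0], 40],
  [[0, -0.3, 0], [0, 0, 0], 40],
  [[0, -0.3, 0], [0, 0, 0], 40],
])

```text
t: 14.3
ee_pos: [0.575, 0.0227, 0.3433]
tcp_rot: [-0.0, 0.727, 0.687, -0.0]
force: [-0.9, 0.1, -0.5]
grip_width: 0.0395
grip_force: 0.0
```

```bash
python3 - <<'E'
from h import *
st()
C=cam("wrist"); im,d=vision.grab_frame("wrist"); P=cloud(C,d)
m=(P[...,2]>.19)&(P[...,2]<.24)&(P[...,1]>.09)&(P[...,1]<.2)&(abs(P[...,0]-.57)<.06)&(d>0)
p=P[m&(P[...,2]>.215)]; print(len(p),p.mean(0),np.percentile(p[:,2],[5,50,95]),cv2.minAreaRect(p[:,:2].astype(np.float32)))
cv2.imwrite("pics/fin.png",cv2.resize(im[:300,100:500,::-1],(800,600)))
E
```

```text
t 14.3 p [0.575  0.0227 0.3433] yang -3.27 z [-9.e-04 -2.e-04 -1.e+00] F [-0.93  0.08 -0.5 ] T [ 0.014 -0.012 -0.023] w 0.0395 gf 0.0
502 [0.57430262 0.14417847 0.22231276] [0.22110046 0.22243812 0.22371759] ((0.574238121509552, 0.14429613947868347), (0.023766519501805305, 0.01153349969536066), 86.22277069091797)
```

View pics/fin.png

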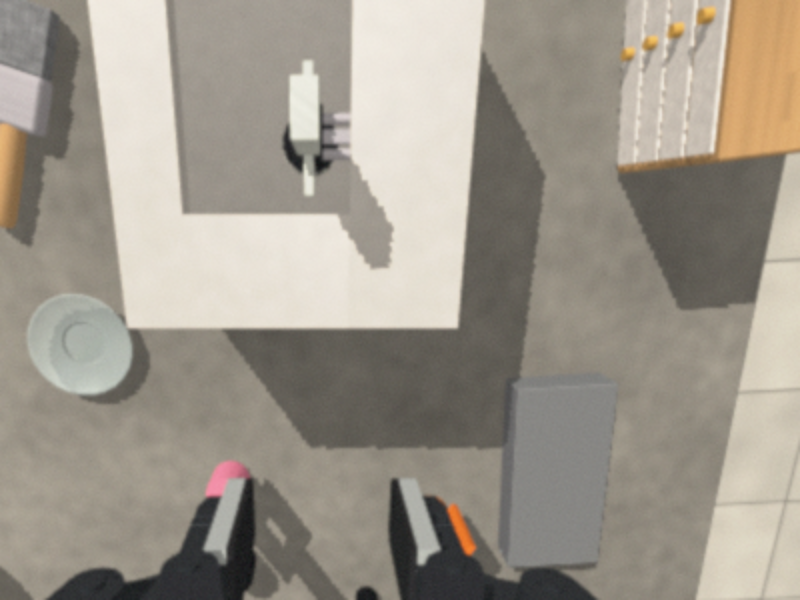

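The lens hangs on the hook at (305,130). Its tab top measures 0.2224 m, against 0.223 m expected for fully seated, and the gripper is clear.

```bash
python3 -c "
from station import env
print(env.close_job())"
```

```text
the job is handed in; nothing more can be done
None
```

The lens is hung by its eye fully down on the hook, released and clear of the robot, and the job is handed in at 14.3 s; readings on the hook stayed under about 7 N, and I saw no contact with the cabinet or the other things.

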